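Push the orange tube adapter out of its bore

TASK

Take the green-handled drift out of its holder and, from above, push the orange tube adapter down through its bore in the aluminium block until it drops into the tray below. Push until the drift's collar rests on the block, then let go and leave the drift standing in that bore. Leave the blue adapter in its own bore.

Things in the scene. Friction and masses are not known exactly. Their poses are not given: they have to be found in the camera images.
- drift: Upright push-out tool, 200 g: steel rod 14 mm across, 60 mm long, tapered tip; then a round collar 50 mm across, 6 mm thick; then a round green handle 24 mm across, 62 mm long. Origin: lower tip; z up the rod (collar underside at 60 mm, handle 66 to 128 mm). Starts in the 18 mm hole of a fixed grey holder, 70 x 70 x 70 mm, collar on its top: lift over 60 mm to clear it.
- block: Fixed stand: aluminium block 64 (x) by 150 (y) by 45 mm on two blue legs, underside 65 mm and top 110 mm above the table, over a white tray 124 x 124 mm with walls 25 mm high. Origin: on the table under the block's centre; z up, y along the row of bores. Two upright through bores 30 mm across at x = 0, y = +30 and -30 mm, one adapter in each, either colour in either.
- adapter_orange: Orange plastic plug to push out, 28 mm across, 26 mm tall, lower end tapered, dark 10 mm spot on its flat top. Origin: centre of its underside; z up. Sits in one bore, its top about 3 mm below the block's top, held by three sprung balls in the bore; about 5 to 10 N pushes it down, and it drops free once about 24 mm lower.
- adapter_blue: Blue adapter of the same shape and size in the other bore. Origin: centre of its underside; z up. It stays there.
Mind the look-alikes: they are no part of the job. What is shaped like the drift but red or yellow is not meant. Several things have the shape of the adapter_orange; the one meant has the colours described above.

How it is judged:
On the way:
1. the drift's tip is in the orange adapter's bore, above the adapter, while the adapter is still in the bore (horizontal distance between drift and adapter_orange below 0.013 m and z of drift in the frame of block below 0.109 m and z of adapter_orange in the frame of block above 0.058 m), for 0.04 s.
At the end, for the whole second after the job is handed in: The orange adapter lies in the tray; the drift stands released in the emptied bore, within 10 degrees of upright, its collar on the block or at most 10 mm above it; the blue adapter is still in its own bore, less than 8 mm from where it started (z of adapter_orange in the frame of block below 0.042 m and x of adapter_orange in the frame of block between -0.062 and 0.062 m and y of adapter_orange in the frame of block between -0.062 and 0.062 m and z of drift in the frame of block below 0.06 m and x of drift in the frame of block between -0.015 and 0.015 m and y of drift in the frame of block between -0.045 and 0.045 m and angle between drift's own z axis and vertical below 0.18 rad and z of adapter_blue in the frame of block above 0.074 m); the robot touches nothing.
It fails at once if the blue adapter is moved by more than 8 mm (distance of adapter_blue from where it was at the start of the episode above 0.008 m).
It also fails if it takes over 45 s, if anything falls off the work surface, if the arm or the gripper's body presses on something with over 40 N, if the wrist force passes 120 N, or if a joint passes its speed limit or range.

ROBOT

A 7-joint arm with a two-finger parallel gripper is mounted at the origin on the work surface. World frame = base frame: x ahead of the robot, y to its left, z up, the work surface at z = 0. Lengths are in m, angles in rad, forces in N, time in s.
With the tool pointing down it reaches from about 0.4 to 0.875 m from the base axis. Payload 19.3 kg.
Tool frame: the origin (TCP) lies on the centre line of the jaws, within the pads' length; the fingertips stand 8 mm ahead of it and the grasp point (between the pads) lies 11 mm behind it; z points along the fingers, y is the line along which they close (so a half turn about z gives the same grasp; the last joint's range is limited). The gripper opens to 85 mm and grips with 20 to 120 N. Pads are 22 mm wide; open, the fingers measure 114 mm over their backs; the gripper's body (76 mm by 85 mm) begins 54 mm behind the grasp point. The pads swing forward as they close: fully open they stand 13 mm farther back than shut.
Start: joints at [1.092, 0.521, -0.036, 1.599, 0.021, 1.021, -0.113], TCP at [0.248, -0.574, 0.239] pointing down, gripper open.
Joint ranges: [-2.91, 2.91], [-0.3, 2.13], [-1.5, 1.42], [0.17, 2.43], [-1.26, 4.41], [0.16, 1.93], [-2.52, 2.52]. Speed limits (rad/s): [1.89, 1.89, 2.39, 2.39, 3.01, 3.01, 3.01].

INTERFACE

Orientations are given as [roll, pitch, yaw] about the fixed x, y, z axes, in that order (R = Rz(yaw) Ry(pitch) Rx(roll)).
In Python, from workcell import status, grab_frame, camera_params, bot, search_frame, silhouettes gives the robot as it stands.
- The arm moves only by the shell command python3 -m creep 'ROWS' [FORCE]. ROWS is JSON, a list of rows, each a list of 5 numbers: the shift along the tool's x, y, z in units of 60 mm (1.0 is 60 mm), then the turn about the tool's z in units of 8 degrees (1.0 is 8 degrees), then the opening, from 0 (shut) to 1 (fully open). In form: [[x, y, z, twist, hand], ...]. A call has 1 to 5 rows; each row is the pose to reach, as a shift and turn from the pose commanded when the call began, along the tool's axes at that moment; what a row does not reach only later rows make up. A row lasts 1/8 s, in which the tool goes at most 62.5 mm and 10.7 degrees, less where a joint would pass 70% of its speed; a pose out of reach is approached as far as the arm can. A call with a gripper value outside its range is refused whole. The fingers move at their own pace and stop on an object; FORCE is the grip in N (left out, the last holds). Time passes only in rows, so rows that repeat a pose let the fingers close. It gives the time, the measured TCP pose, the force, the opening and the grip force at its end, in the units of the state.
- status.observe(): the state, without advancing time (a new reading comes with each control period).
- grab_frame(name): name is "scene" or "side" or "wrist"; returns the picture (384x512x3 uint8, blue, green, red); there is no depth.
- camera_params(name): a dict with "K" (3x3 intrinsics, pixels), "k1" (the pictures are not rectified: a ray, as slopes to the right and down, at radius r is drawn at 1 + k1 r^2 times it, then the intrinsics apply), "rvec" (rotation vector, rad) and "tvec" (3), from world to camera coordinates, as OpenCV has them; the wrist camera has in their place "tool_from_camera" (4x4, takes a point from camera to tool coordinates, whose origin is the TCP and whose axes are the flange's). Camera axes: x right, y down, z forward; pixel columns grow to the right and rows downward; lengths in m; the calibration is good to about 2 mm. A picture is of the moment at which its call begins: read the wrist's pose just before it. camera_params takes no time and is no camera call.
- bot.job_done(): hands the job in; it is judged then, once.
Trained networks look in the newest picture that a camera, given by its name, has taken for a name from the list of things; names that differ only in an ending like _2 or _b are one class to them, and where a whole thing is asked for, a point or a joint stands for the part that bears it (a point fixed in the world has none). Each returns a list of dicts, best first, with "p" (0 to 1); they miss things now and then, are a little off and sometimes report something else, mostly with a low value. They report only what shows in the picture. A call takes as long as a camera call. They do not tell look-alikes from the thing itself.
- search_frame(camera, name): "extent" ([left, top, right, bottom] as shares, 0 to 1, of the picture: columns of its width, rows of its height, round what is visible of it).
- silhouettes(camera, name): "mask" (384x512 bool, what is visible of it) and "extent" ([left, top, right, bottom] as shares, 0 to 1, of the picture: columns of its width, rows of its height, round what is visible of it).
The state is a dict: "clock": time; "qpos": joint angles; "qd": joint speeds; "joint_efforts": joint torques, N m; "position": TCP position; "tool_rot": TCP orientation; "force": force on the tool from outside, world axes, zero at the start; "moment": the same for the moment, N m; "grip_width": finger opening in m; "finger_force": force on a finger pad.
Only numpy, scipy, OpenCV 4.12 (cv2) and the standard library are available. Lean on these libraries where they do the work, as an engineer would, in place of code of your own. Each camera call takes 0.05 s, during which the arm holds its last target. There are 200 camera calls.

## Working session

There is one attempt and no reset: what is moved stays moved. The work goes in short steps, Python scripts to look and compute and a shell command to move; the robot and the scene stay as the last step left them, time stands still between calls to the robot, and variables do not carry over. Pictures are saved under pics/ and viewed, at most 10 in all, crops included, and the job is handed in when it is done.

```bash
mkdir -p pics; ls
python3 - <<'E'
from workcell import status, grab_frame, camera_params, bot, search_frame, silhouettes
import cv2
print({k:v for k,v in status.observe().items() if k in('clock','position','tool_rot','force','grip_width')})
ims=[]
for c in ("scene","side"):
    im=grab_frame(c); cv2.imwrite(f"pics/{c}0.png",im); p=camera_params(c); print(c,p)
    for n in("drift","block","adapter_orange"):
        for d in search_frame(c,n): 
            l,t,r,b=d["extent"]; print(n,round(d["p"],2),[round(v) for v in(l*512,t*384,r*512,b*384)])
print(camera_params("wrist"))
E
```

```text
pics
{'clock': 0.0, 'position': array([ 0.24826653, -0.57323758,  0.23873924]), 'tool_rot': array([-3.14051830e+00,  7.66384989e-05,  4.08742480e-01]), 'force': array([ 1.16468687, -0.23098124, -1.56249105]), 'grip_width': 0.08554308891920716}
scene {'K': array([[354.43165595,   0.        , 252.91481815],
       [  0.        , 354.43165595, 192.1584023 ],
       [  0.        ,   0.        ,   1.        ]]), 'k1': 0.035837239246360855, 'rvec': array([ 1.00627407,  2.61353567, -0.84838304]), 'tvec': array([ 0.41644683, -0.22860531,  0.9147866 ])}
drift 0.9 [166, 134, 190, 179]
drift 0.64 [187, 95, 210, 144]
drift 0.62 [222, 110, 242, 151]
block 0.85 [229, 199, 316, 312]
adapter_orange 0.73 [262, 218, 275, 235]
adapter_orange 0.65 [235, 203, 244, 217]
side {'K': array([[389.15497039,   0.        , 254.83968132],
       [  0.        , 389.15497039, 189.61164669],
       [  0.        ,   0.        ,   1.        ]]), 'k1': -0.005374920252185843, 'rvec': array([ 0.29778253, -2.73040799,  1.33781142]), 'tvec': array([0.52489735, 0.17096776, 0.57302513])}
drift 0.89 [237, 124, 265, 176]
drift 0.61 [288, 132, 318, 173]
drift 0.52 [296, 114, 315, 150]
block 0.94 [148, 194, 266, 329]
adapter_orange 0.68 [214, 212, 229, 222]
{'K': array([[311.16995804,   0.        , 251.74479598],
       [  0.        , 311.16995804, 189.55655082],
       [  0.        ,   0.        ,   1.        ]]), 'k1': -0.08348575071331622, 'tool_from_camera': array([[ 8.14261363e-04, -9.50160670e-01, -3.11759583e-01,
         7.98170536e-02],
       [ 9.99999410e-01,  5.49688819e-04,  9.36517117e-04,
         2.29596229e-04],
       [-7.18470975e-04, -3.11760162e-01,  9.50160558e-01,
        -1.35363135e-01],
       [ 0.00000000e+00,  0.00000000e+00,  0.00000000e+00,
         1.00000000e+00]])}
```

Run:
```python
import cv2,numpy as np
a=cv2.imread("pics/scene0.png")[80:330,130:350]; b=cv2.imread("pics/side0.png")[100:350,130:350]
cv2.imwrite("pics/both0.png",cv2.resize(np.hstack([a,b]),None,fx=1.8,fy=1.8,interpolation=cv2.INTER_CUBIC))
```

```text
(no output)
```

View pics/both0.png

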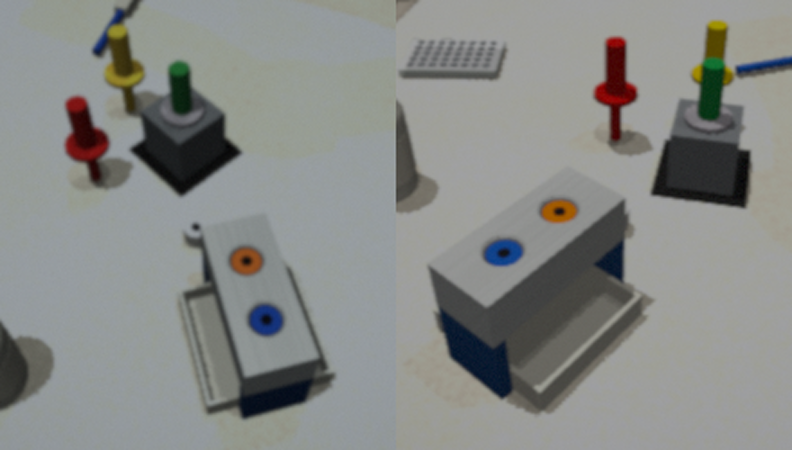

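```bash
cat > h.py <<'E'
import cv2,numpy as np
from scipy.spatial.transform import Rotation as R
from workcell import status, grab_frame, camera_params, bot, search_frame, silhouettes
def cam(c,s=None):
    p=camera_params(c)
    if c=="wrist":
        s=s or status.observe(); T=p["tool_from_camera"]; Rt=R.from_euler("xyz",s["tool_rot"]).as_matrix()
        return p["K"],p["k1"],Rt@T[:3,:3],s["position"]+Rt@T[:3,3]
    Rm=cv2.Rodrigues(p["rvec"])[0]; return p["K"],p["k1"],Rm.T,-Rm.T@p["tvec"]
def ray(cm,uv):
    K,k1,Rw,o=cm; n=cv2.undistortPoints(np.array([[uv]],float),K,np.array([k1,0,0,0.]))[0,0]
    return o,Rw@np.r_[n,1]
def onz(cm,uv,z):
    o,d=ray(cm,uv); return o+d*(z-o[2])/d[2]
def tri(cms,uvs):
    A=0;b=0
    for c,u in zip(cms,uvs):
        o,d=ray(c,u); d/=np.linalg.norm(d); P=np.eye(3)-np.outer(d,d); A=A+P;b=b+P@o
    return np.linalg.solve(A,b)
HUE={"green":(45,80),"orange":(6,18),"blue":(105,125),"yellow":(20,34),"red":(0,5)}
def blobs(im,col,n=1,smin=110):
    h=cv2.cvtColor(im,cv2.COLOR_BGR2HSV); lo,hi=HUE[col]
    m=cv2.inRange(h,(lo,smin,50),(hi,255,255))
    if col=="red": m|=cv2.inRange(h,(172,smin,50),(180,255,255))
    m=cv2.morphologyEx(m,cv2.MORPH_CLOSE,np.ones((5,5)))
    k,l,s,c=cv2.connectedComponentsWithStats(m); o=np.argsort(-s[1:,4])[:n]+1
    return [(c[i].round(1),s[i].tolist()) for i in o]
E
python3 - <<'E'
from h import *
C={c:cam(c) for c in("scene","side")}; I={c:cv2.imread(f"pics/{c}0.png") for c in C}
for col,z in(("green",.107),("orange",.107),("blue",.107),("yellow",.1),("red",.1)):
    uv=[]
    for c in C:
        for b in blobs(I[c],col,3 if col=="blue" else 1): print(col,c,b,onz(C[c],b[0],z).round(4))
        uv.append(blobs(I[c],col)[0][0])
    if col!="blue": print("  tri",tri(C.values(),uv).round(4))
E
```

```text
green scene (array([487. , 355.6]), [480, 349, 15, 15, 160]) [0.4987 0.383  0.107 ]
green side (array([304.9, 148.3]), [299, 132, 13, 34, 356]) [ 0.4795 -0.1615  0.107 ]
  tri [0.5318 0.3075 0.3386]
orange scene (array([266.3, 224.6]), [258, 218, 17, 14, 194]) [0.5758 0.051  0.107 ]
orange side (array([116.7,  87. ]), [81, 79, 74, 17, 711]) [ 0.9453 -0.3356  0.107 ]
  tri [0.658  0.131  0.3211]
blue scene (array([277.4, 257.5]), [269, 250, 18, 16, 233]) [0.6034 0.1052 0.107 ]
blue scene (array([466.5, 367.9]), [459, 360, 16, 17, 219]) [0.5316 0.3732 0.107 ]
blue scene (array([445.2, 340.2]), [438, 333, 16, 16, 194]) [0.5214 0.3385 0.107 ]
blue side (array([189.2, 240. ]), [179, 233, 21, 15, 236]) [0.6053 0.1064 0.107 ]
blue side (array([336.7, 135.3]), [320, 131, 34, 9, 128]) [ 0.425  -0.2225  0.107 ]
blue side (array([400.3, 124.4]), [398, 123, 6, 4, 22]) [ 0.3015 -0.2961  0.107 ]
yellow scene (array([197.8, 115.6]), [189, 93, 21, 49, 490]) [ 0.4977 -0.2418  0.1   ]
yellow side (array([307.3, 121.5]), [302, 112, 12, 21, 205]) [ 0.4871 -0.279   0.1   ]
  tri [ 0.4913 -0.2469  0.1068]
red scene (array([176. , 154.9]), [167, 134, 23, 41, 376]) [ 0.5951 -0.1814  0.1   ]
red side (array([251.5, 146. ]), [240, 121, 24, 57, 588]) [ 0.5787 -0.1586  0.1   ]
  tri [ 0.587  -0.201   0.0752]
```

Run:
```python
from h import *
C={c:cam(c) for c in("scene","side")}; I={c:cv2.imread(f"pics/{c}0.png") for c in C}
W={"scene":(slice(80,300),slice(150,330)),"side":(slice(110,300),slice(160,330))}
P={}
for col,z in(("green",.107),("orange",.107),("blue",.107)):
    uv=[]
    for c in C:
        M=np.zeros_like(I[c]); M[W[c]]=I[c][W[c]]
        b=blobs(M,col)[0]; uv.append(b[0]); print(col,c,b,onz(C[c],b[0],z).round(4))
    P[col]=tri(C.values(),uv); print("  tri",P[col].round(4))
d=(P["orange"]-P["blue"])[:2]; print("bore dist",np.linalg.norm(d),"dir",np.arctan2(d[1],d[0]))
s=status.observe(); Rt=R.from_euler("xyz",s["tool_rot"]).as_matrix()
print("tool axes\n",Rt.round(3)); 
print("to green, tool units",(Rt.T@(np.r_[P["green"][:2],.25]-s["position"])/.06).round(3))
```

```text
green scene (array([229.1, 118.6]), [225, 115, 10, 8, 67]) [ 0.4594 -0.1844  0.107 ]
green side (array([304.9, 148.3]), [299, 132, 13, 34, 356]) [ 0.4795 -0.1615  0.107 ]
  tri [ 0.4745 -0.1658  0.115 ]
orange scene (array([266.3, 224.6]), [258, 218, 17, 14, 194]) [0.5758 0.051  0.107 ]
orange side (array([220. , 217.1]), [211, 211, 20, 13, 197]) [0.5778 0.053  0.107 ]
  tri [0.5771 0.0524 0.1078]
blue scene (array([277.4, 257.5]), [269, 250, 18, 16, 233]) [0.6034 0.1052 0.107 ]
blue side (array([189.2, 240. ]), [179, 233, 21, 15, 236]) [0.6053 0.1064 0.107 ]
  tri [0.6044 0.1064 0.1081]
bore dist 0.060537022803964335 dir -2.040017855680229
tool axes
 [[ 0.918  0.397 -0.   ]
 [ 0.397 -0.918  0.   ]
 [-0.    -0.    -1.   ]]
to green, tool units [ 6.159 -4.737 -0.179]
```

```bash
python3 -m creep '[[0.75,-0.6,0,0,1],[1.5,-1.2,0,0,1],[2.25,-1.8,0,0,1],[3,-2.35,0,0,1],[3.7,-2.85,0,0,1]]' 40
```

```text
clock: 1.02
position: [0.385, -0.3266, 0.2395]
tool_rot: [3.141, -0.0, 0.409]
force: [1.2, -0.2, 0.3]
grip_width: 0.0858
finger_force: 0.0
```

```bash
cat > go.py <<'E'
import sys
from h import *
def units(t,s=None):
    s=s or status.observe(); Rt=R.from_euler("xyz",s["tool_rot"]).as_matrix()
    return (Rt.T@(np.array(t)-s["position"])/.06).round(3)
if __name__=="__main__":
    s=status.observe(); print(s["clock"],s["position"].round(4),s["tool_rot"].round(3),s["qpos"].round(2)); print(units([float(v) for v in sys.argv[1:4]]))
E
python3 go.py .477 -.165 .24
```

```text
1.025 [ 0.385  -0.3266  0.2395] [ 3.141 -0.     0.409] [ 0.68  0.33 -0.12  1.91  0.05  0.9  -0.62]
[ 2.479 -1.861 -0.008]
```

```bash
python3 -m creep '[[0.6,-0.45,0,-1.2,1],[1.2,-0.9,0,-2.4,1],[1.8,-1.35,0,-3.6,1],[2.3,-1.75,0,-4.8,1],[2.48,-1.86,0,-6,1]]' 40 && python3 -m creep '[[0,0,0,0,1]]' >/dev/null
python3 - <<'E'
from h import *
s=status.observe(); print(s["position"].round(4),s["tool_rot"].round(3),s["qpos"].round(2),abs(s["qd"]).max().round(3))
im=grab_frame("wrist"); cv2.imwrite("pics/w1.png",im); c=cam("wrist",s)
b=blobs(im,"green",2,80); print(b)
for d in silhouettes("wrist","drift"):
    e=np.array(d["extent"])*[512,384,512,384]; print(round(d["p"],2),e.round())
E
```

```text
clock: 1.65
position: [0.4773, -0.1645, 0.2395]
tool_rot: [3.141, -0.001, 1.255]
force: [-0.4, -1.0, 0.7]
grip_width: 0.0855
finger_force: 0.0
[ 0.4766 -0.1662  0.2393] [ 3.142 -0.     1.247] [ 0.5   0.35 -0.36  1.9   0.15  0.92 -0.25] 0.076
[(array([251.9, 179.3]), [238, 166, 28, 28, 618])]
0.97 [343. 142. 400. 193.]
0.93 [228. 133. 277. 193.]
0.72 [267. 221. 310. 290.]
```

View pics/w1.png

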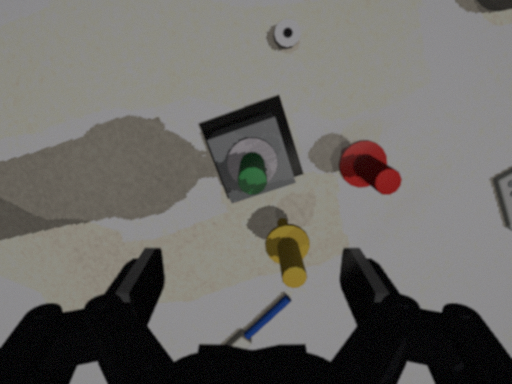

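Run:
```python
from h import *
from go import units
s=status.observe(); c=cam("wrist",s); im=cv2.imread("pics/w1.png")
print("wrist top",onz(c,(252,179.3),.138).round(4), "scene top",onz(cam("scene"),(229.1,118.6),.137).round(4),"side mid",onz(cam("side"),(304.9,148.3),.107).round(4))
print("collar bits wrist z.076",onz(c,(251,159),.076).round(4))
print("red",onz(c,(387,180),.128).round(4),"yellow",onz(c,(293,275),.128).round(4))
```

```text
wrist top [ 0.4796 -0.1578  0.138 ] scene top [ 0.4791 -0.1579  0.137 ] side mid [ 0.4795 -0.1615  0.107 ]
collar bits wrist z.076 [ 0.4796 -0.1551  0.076 ]
red [ 0.5859 -0.1976  0.128 ] yellow [ 0.4849 -0.26    0.128 ]
```

```bash
python3 go.py .4794 -.1585 .1
```

```text
1.875 [ 0.4759 -0.1676  0.2392] [-3.141  0.     1.242] [ 0.5   0.35 -0.36  1.9   0.15  0.92 -0.26]
[0.163 0.006 2.321]
```

```bash
python3 -m creep '[[0.1,0,0.5,0,1],[0.16,0,1.1,0,1],[0.16,0,1.7,0,1],[0.16,0,2.2,0,1],[0.16,0,2.32,0,1]]' && python3 -m creep '[[0,0,0,0,1]]'
python3 - <<'E'
from h import *
cv2.imwrite("pics/w2.png",grab_frame("wrist")); cv2.imwrite("pics/s2.png",grab_frame("side"))
a=cv2.imread("pics/w2.png");b=cv2.imread("pics/s2.png")[80:272,180:436]
cv2.imwrite("pics/b2.png",np.hstack([a[::1,::1][:, 100:400],cv2.resize(b,(450,384))]))
E
```

```text
clock: 2.5
position: [0.4782, -0.1583, 0.0988]
tool_rot: [-3.139, 0.001, 1.243]
force: [-0.9, 0.3, 0.4]
grip_width: 0.0855
finger_force: 0.0
clock: 2.62
position: [0.4794, -0.1582, 0.1005]
tool_rot: [-3.142, 0.0, 1.245]
force: [0.1, 0.5, 0.5]
grip_width: 0.0858
finger_force: 0.0
```

View pics/b2.png

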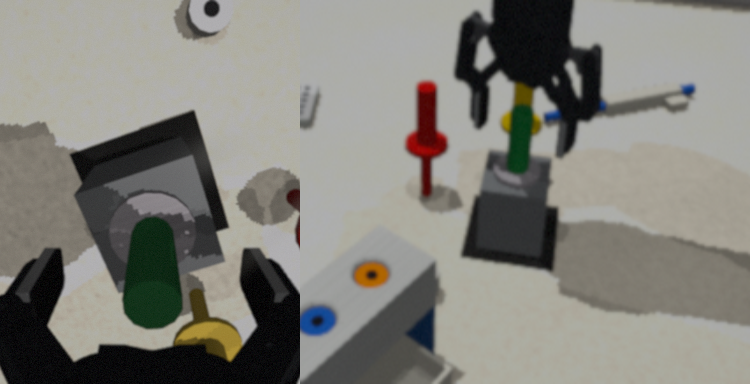

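The green handle (crop column 152) stands midway between the fingers (columns 40 and 265), and the red and yellow drifts are clear of them. I'll close the gripper.

```bash
python3 -m creep '[[0,0,0,0,0],[0,0,0,0,0],[0,0,0,0,0],[0,0,0,0,0],[0,0,0,0,0]]' 60
```

```text
clock: 3.35
position: [0.4795, -0.1578, 0.1004]
tool_rot: [3.141, 0.0, 1.246]
force: [-1.1, 0.1, 5.6]
grip_width: 0.0228
finger_force: 58.4
```

```bash
python3 -m creep '[[0,0,0,0,0],[0,0,-0.3,0,0],[0,0,-0.7,0,0],[0,0,-1.1,0,0],[0,0,-1.5,0,0]]' && python3 -m creep '[[0,0,-0.5,0,0],[0,0,-0.8,0,0],[0,0,-0.8,0,0]]' && python3 go.py .577 .0525 .22
```

```text
clock: 3.98
position: [0.4792, -0.1576, 0.1908]
tool_rot: [-3.141, -0.0, 1.247]
force: [0.2, -0.6, -3.0]
grip_width: 0.0229
finger_force: 59.0
clock: 4.35
position: [0.4798, -0.1579, 0.2389]
tool_rot: [3.14, 0.0, 1.246]
force: [0.5, -0.2, -2.6]
grip_width: 0.0224
finger_force: 59.1
4.35 [ 0.4798 -0.1579  0.2389] [3.14  0.    1.246] [ 0.49  0.35 -0.37  1.9   0.16  0.92 -0.28]
[3.84  0.417 0.315]
```

```bash
python3 -m creep '[[0.5,0.05,0,0,0],[1.2,0.15,0,0,0],[1.9,0.25,0,0,0],[2.4,0.35,0,0,0],[2.6,0.42,0,0,0]]' && python3 -m creep '[[0,0,0,0,0],[0,0,0,0,0]]'
python3 - <<'E'
from h import *
import time
s=status.observe(); print(s["position"].round(4),s["tool_rot"].round(4),abs(s["qd"]).max())
im={}
for c in("wrist","scene","side"): im[c]=grab_frame(c); cv2.imwrite(f"pics/{c}3.png",im[c])
c=cam("wrist",s)
for col in("orange","blue"):
    for b in blobs(im["wrist"],col,2,80): print(col,b,onz(c,b[0],.107).round(4))
cv2.imwrite("pics/b3.png",np.hstack([cv2.resize(im["wrist"],(400,300)),cv2.resize(im["scene"][80:260,160:400],(400,300))]))
E
```

```text
clock: 4.97
position: [0.5531, -0.0162, 0.2368]
tool_rot: [-3.14, -0.0, 1.249]
force: [-0.7, -0.8, -1.1]
grip_width: 0.0228
finger_force: 59.0
clock: 5.22
position: [0.5524, -0.0192, 0.2377]
tool_rot: [-3.141, 0.001, 1.245]
force: [0.3, -0.0, -2.6]
grip_width: 0.023
finger_force: 59.0
[ 0.5524 -0.0192  0.2377] [-3.1410e+00  8.0000e-04  1.2452e+00] 0.006956422866483893
orange (array([252.7,  92.2]), [236, 75, 35, 36, 920]) [0.5777 0.053  0.107 ]
orange (array([313.2, 269. ]), [313, 267, 2, 5, 5]) [ 0.5814 -0.1248  0.107 ]
blue (array([264. ,  15.4]), [246, 0, 37, 34, 954]) [0.6046 0.1056 0.107 ]
```

View pics/b3.png

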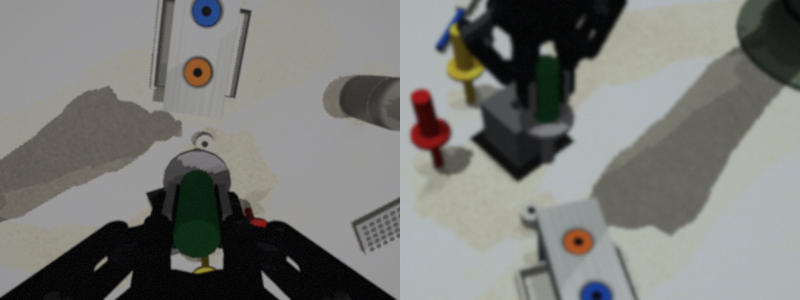

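```bash
python3 go.py .5774 .0527 .2377
```

```text
5.375 [ 0.5527 -0.0189  0.2381] [3.142 0.    1.245] [ 0.22  0.43 -0.4   1.78  0.2   0.97 -0.58]
[1.262 0.009 0.006]
```

```bash
python3 -m creep '[[0.4,0,0,0,0],[0.9,0,0,0,0],[1.2,0.01,0.1,0,0],[1.26,0.01,0.3,0,0],[1.26,0.01,0.35,0,0]]' >/dev/null&& python3 -m creep '[[0,0,0,0,0],[0,0,0,0,0],[0,0,0,0,0]]'
python3 - <<'E'
from h import *
s=status.observe(); print(s["position"].round(4),abs(s["qd"]).max())
def proj(c,p):
    q=camera_params(c); return cv2.projectPoints(np.array([p]),q["rvec"],q["tvec"],q["K"],np.array([q["k1"],0,0,0.]))[0][0,0]
T=[]
for c in("scene","side"):
    im=grab_frame(c); cv2.imwrite(f"pics/{c}4.png",im)
    x,y,z=s["position"]; t=proj(c,[x,y,z-.09]); u=proj(c,[x,y,z-.03]); o=proj(c,[.5774,.0527,.107]); print(c,t,u,o)
    x0,y0=int(t[0])-50,int(t[1])-50
    cr=cv2.resize(im[y0:y0+100,x0:x0+100],None,fx=4,fy=4,interpolation=cv2.INTER_CUBIC)
    for p,k in((t,(0,0,255)),(u,(0,255,0)),(o,(255,0,255))): cv2.circle(cr,tuple(int(v) for v in(p-[x0,y0]+.5)*4),2,k,-1)
    T.append(cr)
cv2.imwrite("pics/b4.png",np.hstack(T))
E
```

```text
clock: 6.38
position: [0.5777, 0.0533, 0.2174]
tool_rot: [3.141, -0.0, 1.246]
force: [-0.2, -0.5, -1.6]
grip_width: 0.0225
finger_force: 59.0
[0.5777 0.0533 0.2174] 0.003779644821378046
scene [266.7225076  219.66939058] [267.76518745 198.10415299] [266.31743176 225.8421915 ]
side [219.32563162 206.40231282] [217.13156757 171.51299851] [220.33405818 216.99314194]
```

View pics/b4.png

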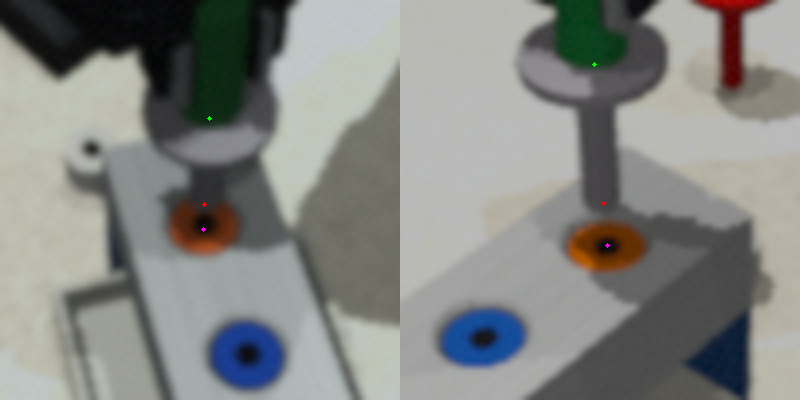

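The rod tip sits over the orange disc in both views (scene 266,220; side 219,206) and the rod looks upright. I'll push down.

```bash
python3 -m creep '[[0,0,0.1,0,0],[0,0,0.2,0,0],[0,0,0.3,0,0],[0,0,0.35,0,0],[0,0,0.4,0,0]]' 80 && python3 -m creep '[[0,0,0.08,0,0],[0,0,0.16,0,0],[0,0,0.24,0,0],[0,0,0.32,0,0],[0,0,0.4,0,0]]'
```

```text
clock: 7.1
position: [0.5782, 0.0538, 0.1935]
tool_rot: [3.14, -0.001, 1.246]
force: [-0.2, -0.0, 6.4]
grip_width: 0.0224
finger_force: 79.1
clock: 7.72
position: [0.5776, 0.0536, 0.1687]
tool_rot: [-3.141, 0.0, 1.247]
force: [-0.6, 0.8, -1.0]
grip_width: 0.022
finger_force: 78.9
```

```bash
python3 -m creep '[[0,0,0.12,0,0],[0,0,0.24,0,0],[0,0,0.34,0,0],[0,0,0.4,0,0],[0,0,0.42,0,0]]' && python3 -m creep '[[0,0,0.02,0,0],[0,0,0.04,0,0],[0,0,0.05,0,0],[0,0,0.05,0,0]]'
```

```text
clock: 8.35
position: [0.5776, 0.0536, 0.1437]
tool_rot: [-3.141, 0.0, 1.247]
force: [0.3, 1.0, -1.5]
grip_width: 0.0224
finger_force: 78.8
clock: 8.85
position: [0.5777, 0.0536, 0.1409]
tool_rot: [3.142, -0.0, 1.247]
force: [1.3, 0.1, -1.2]
grip_width: 0.0222
finger_force: 78.8
```

```bash
python3 -m creep '[[0,0,0.02,0,0],[0,0,0.04,0,0],[0,0,0.04,0,0]]'
python3 - <<'E'
from h import *
a=grab_frame("scene")[150:350,180:380]; b=grab_frame("side")[130:330,140:340]
cv2.imwrite("pics/b5.png",np.hstack([cv2.resize(v,(400,400),interpolation=cv2.INTER_CUBIC) for v in(a,b)]))
E
```

```text
clock: 9.22
position: [0.5779, 0.0536, 0.1403]
tool_rot: [3.14, 0.0, 1.246]
force: [-10.9, -1.8, 31.6]
grip_width: 0.022
finger_force: 82.2
```

View pics/b5.png

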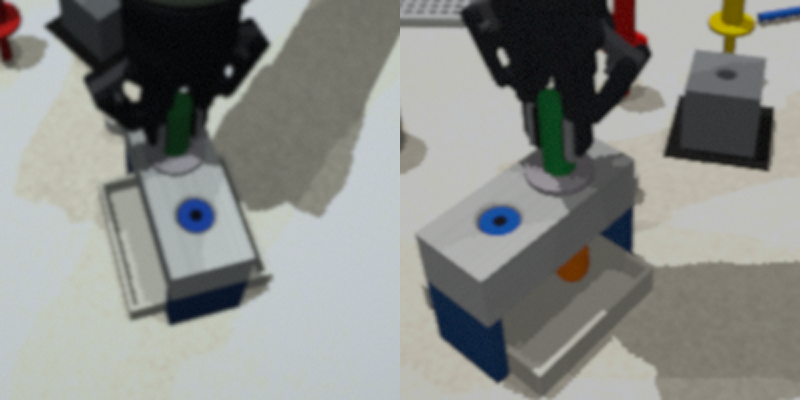

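The collar is on the block (contact felt at about 32 N), the orange adapter is in the tray (side crop 573,262), and the blue one is untouched. I'll ease off, release and retreat.

```bash
python3 -m creep '[[0,0,-0.03,0,0],[0,0,-0.03,0,0],[0,0,-0.03,0,0.5],[0,0,-0.03,0,0.8],[0,0,-0.03,0,1]]' 40 && python3 -m creep '[[0,0,0,0,1],[0,0,0,0,1],[0,0,0,0,1]]' && python3 -m creep '[[0,0,-0.3,0,1],[0,0,-0.8,0,1],[0,0,-1.4,0,1],[0,0,-2,0,1],[0,0,-2.2,0,1]]' && python3 -m creep '[[0,0,0,0,1],[0,0,0,0,1],[0,0,0,0,1],[0,0,0,0,1]]'
python3 - <<'E'
from h import *
a=grab_frame("scene")[150:350,180:380]; b=grab_frame("side")[130:330,140:340]
cv2.imwrite("pics/b6.png",np.hstack([cv2.resize(v,(400,400),interpolation=cv2.INTER_CUBIC) for v in(a,b)]))
E
```

```text
clock: 9.95
position: [0.5776, 0.0536, 0.1402]
tool_rot: [-3.141, -0.0, 1.247]
force: [-0.0, -0.0, -0.7]
grip_width: 0.0758
finger_force: 0.0
clock: 10.32
position: [0.5776, 0.0536, 0.1403]
tool_rot: [-3.142, -0.0, 1.246]
force: [0.6, -0.3, -0.1]
grip_width: 0.0852
finger_force: 0.0
clock: 10.95
position: [0.5783, 0.0538, 0.2756]
tool_rot: [3.138, -0.002, 1.246]
force: [-0.2, -0.9, -1.0]
grip_width: 0.0855
finger_force: 0.0
clock: 11.45
position: [0.5775, 0.0536, 0.2717]
tool_rot: [-3.141, 0.0, 1.247]
force: [0.6, 0.5, 0.1]
grip_width: 0.0857
finger_force: 0.0
```

View pics/b6.png

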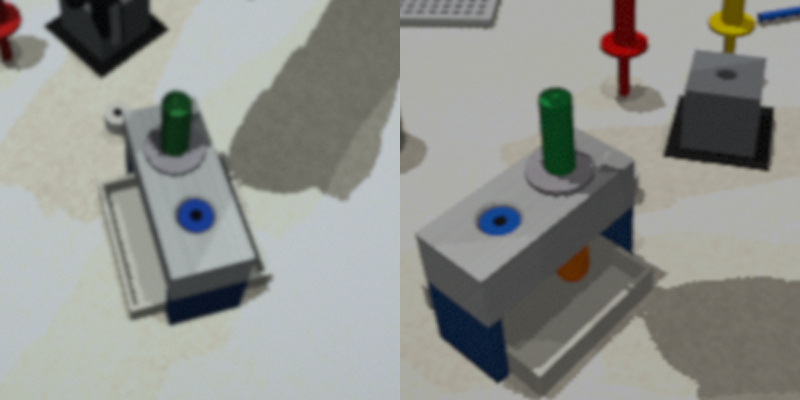

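Run:
```python
from h import *
q=camera_params("side")
for z in(.003,.03,.05): print(z,cv2.projectPoints(np.array([[.5777,.0536,z]]),q["rvec"],q["tvec"],q["K"],np.array([q["k1"],0,0,0.]))[0].ravel())
im=grab_frame("side"); M=np.zeros_like(im); M[235:300,160:300]=im[235:300,160:300]; print(blobs(M,"orange"))
```

```text
0.003 [223.01392444 265.76515128]
0.03 [222.28189146 254.18137311]
0.05 [221.71351959 245.18355588]
[(array([227.3, 262.9]), [218, 253, 17, 18, 184])]
```

```bash
python3 -c "
from workcell import bot
print(bot.job_done())"
```

```text
the job is handed in; nothing more can be done
None
```

I handed the job in at about 11.5 s on the robot's clock, with no verdict returned: the last pictures show the orange adapter in the tray, the green drift standing released in its bore with its collar on the block, and the blue adapter still in its own bore.

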